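Wing a cap press down onto a perfume bottle

ROBOT

A 7-joint arm with a two-finger parallel gripper is mounted at the origin on the work surface. World frame = base frame: x ahead of the robot, y to its left, z up, the work surface at z = 0. Lengths are in m, angles in degrees, forces in N, time in s.
With the tool pointing down it reaches from about 0.425 to 0.875 m from the base axis. Payload 4.7 kg.
Tool frame: the origin (TCP) lies on the centre line of the jaws, within the pads' length; the fingertips stand 25 mm ahead of it and the grasp point (between the pads) lies 6 mm ahead of it; z points along the fingers, y is the line along which they close (so a half turn about z gives the same grasp; the last joint's range is limited). The gripper opens to 87 mm and grips with 3 to 60 N. Pads are 19 mm wide; open, the fingers measure 117 mm over their backs; the gripper's body (75 mm by 190 mm) begins 51 mm behind the grasp point.
Start: joints at [-75.739, 18.392, -4.016, 83.108, 1.295, 78.541, -3.26], TCP at [0.151, 0.632, 0.248] pointing down, gripper open.
Joint ranges: [-163.93, 163.93], [-17.29, 119.83], [-79.2, 71.16], [3.27, 140.29], [-89.18, 269.18], [5.43, 117.66], [-154.24, 154.24]. Speed limits (degrees/s): [147.25, 147.25, 180, 180, 180, 180, 180].

INTERFACE

Orientations are given as [roll, pitch, yaw] about the fixed x, y, z axes, in that order (R = Rz(yaw) Ry(pitch) Rx(roll)).
In Python, from rig import ctrl gives the robot as it stands.
- The arm moves only by the tool drive_tool, never from a script. Its argument "steps" is a list that holds one entry, the list of rows, each a list of 7 numbers: the turn, a rotation vector about the world's x, y, z in rad, then the shift along the world's x, y, z in m, then the closure, from 0 (fully open) to 1 (shut). A call has exactly 5 rows; each row shifts and turns the commanded pose from where the row before left it; what a row does not reach is not made up. A row lasts 1/10 s, in which the tool goes at most 50 mm and 8.59 degrees, less where a joint would pass 70% of its speed; a pose out of reach is approached as far as the arm can. A call is refused whole if a number of a shift passes 0.05 or a number of a turn 0.15, either way. A call with a gripper value outside its range is refused whole. The fingers move at their own pace and stop on an object; the grip force is fixed at half the most. Time passes only in rows, so rows that do not move let the fingers close, or fill a call up. It gives the time, the measured TCP pose, the force, the opening and the grip force at its end, in the units of the state.
- ctrl.get_state(): the state, without advancing time (a new reading comes with each control period).
- ctrl.read_camera(name): name is "scene" or "top"; returns the picture (480x640x3 uint8, red, green, blue); there is no depth.
- ctrl.calibration(name): a dict with "fx", "fy", "cx", "cy" (pixels), "world_from_camera" (4x4, takes a point from camera to world coordinates). Camera axes: x right, y down, z forward; pixel columns grow to the right and rows downward; lengths in m; the calibration is good to about 2 mm. A picture is of the moment at which its call begins. calibration takes no time and is no camera call.
- ctrl.sign_off(): hands the job in; it is judged then, once.
Trained networks look in the newest picture that a camera, given by its name, has taken for a name from the list of things; names that differ only in an ending like _2 or _b are one class to them, and where a whole thing is asked for, a point or a joint stands for the part that bears it (a point fixed in the world has none). Each returns a list of dicts, best first, with "conf" (0 to 1); they miss things now and then, are a little off and sometimes report something else, mostly with a low value. They report only what shows in the picture. A call takes as long as a camera call. They do not tell look-alikes from the thing itself.
- ctrl.search_frame(thing, camera): "rect" ([left, top, width, height] in pixels, round what is visible of it).
- ctrl.trace(thing, camera): "mask" (480x640 bool, what is visible of it) and "rect" ([left, top, width, height] in pixels, round what is visible of it).
The state is a dict: "time": time; "q": joint angles; "qvel": joint speeds; "joint_torque": joint torques, N m; "ee_pos": TCP position; "orientation": TCP orientation; "contact_force": force on the tool from outside, world axes, zero at the start; "moment": the same for the moment, N m; "width": finger opening in m; "finger_force": force on a finger pad.
Only numpy, scipy, OpenCV 4.12 (cv2) and the standard library are available. Lean on these libraries where they do the work, as an engineer would, in place of code of your own. Each camera call takes 0.05 s, during which the arm holds its last target. There are 200 camera calls.

TASK

On the perfume counter a small hand screw press stands over a frosted bottle, its pad still up off the white ball cap. With a fingertip, stroke the wings of the loose gold wing nut on top clockwise (seen from above), one push after another, until the nut comes to its stop and the pad is down on the cap. Push gently, never grip the nut; do not lift or shift any bottle, and leave the nut untouched and still at the end.

Things in the scene. Friction and masses are not known exactly. Their poses are not given: they have to be found in the camera images.
- press: hand screw press, fixed to the counter, placed and turned anew each time. Origin: underside of its base, on the nut's vertical axis; z up. Grey base 130 mm (x -65 to 65) by 180 mm (y -70 to 110), 12 mm thick. A blue arm (x -22 to 22, y -23 to 57, top at z 168) reaches from the upright over the bottle and carries the nut
- upright_top (a point): centre of the top of the press's aluminium upright (press frame x -30 to 30, y 52 to 82 mm), 215 mm above the counter, 13 mm higher than the wings: a finger cannot pass between the hub and the upright with room to spare, so the circle round the nut is closed on this +y side and open on the other three
- wing_nut (a joint): turn of the gold wing nut, rad: grows clockwise seen from above; 0 = fully up, rigid stop at 12.57 (two turns, fully home); starts at 0.3 to 5. Stays where it is left; dry friction 0.06 N m (2 N at 30 mm radius). From above the wings point along angles -value and -value + 180 deg, counter-clockwise from the press's x axis: along that axis at the stop
- nut_top (a point): point on the nut's axis level with the wing tops, 202 mm above the counter; the nut turns but does not rise or sink. Hub 24 mm across, z 169 to 189. Two opposite upright flat wings, 6 mm thick, reach out to 38 mm from the axis, z 176 to 202. The 10 mm steel spindle stands up through the nut: up to 18 mm above the wing tops at the start, 2 mm when home
- wing_tip (a point): outer upper end of one wing, 38 mm from the axis, level with the wing tops (either wing may be pushed)
- pad_face (a point): centre of the underside of the round rubber pad (28 mm) at the foot of the spindle; the nut drives it straight down 8 mm per turn, from 16 mm above the ball cap to the cap (111 mm above the counter) at the stop
- pressed_bottle: loose frosted perfume bottle, 44 mm across, 95 mm tall with a white 38 mm ball cap, standing in the press's black nest (rim 12 mm high) under the pad; must stay there; origin at the centre of its underside, 16 mm above the counter
- ball_bottle_a: standing frosted perfume bottle, 44 mm across, 95 mm tall with a white 38 mm ball cap; a bystander, leave it where it is; origin at the centre of its underside
- ball_bottle_b: standing frosted perfume bottle, 44 mm across, 95 mm tall with a white 38 mm ball cap; a bystander, leave it where it is; origin at the centre of its underside
- pump_bottle_a: standing frosted perfume bottle, 44 mm across, 87 mm tall with a black spray pump; a bystander, leave it where it is; origin at the centre of its underside
- pump_bottle_b: standing frosted perfume bottle, 44 mm across, 87 mm tall with a black spray pump; a bystander, leave it where it is; origin at the centre of its underside
- green_bottle: standing green perfume bottle, 44 mm across, 87 mm tall with a black spray pump; a bystander, leave it where it is; origin at the centre of its underside
- can_bottle: standing aluminium bottle, 60 mm across, 150 mm tall, white cap, paper label; a bystander; origin at the centre of its underside
- pink_jar: closed pink jar, 60 mm across, 42 mm tall; a bystander; origin at the centre of its underside
There are look-alikes about, which are no part of the job. Leave any pink or red look-alike of the press alone.

How it is judged:
By the outcome, as a careful person would: the job done as asked, in the order asked, and still so for the second after the job is handed in, with the robot touching nothing.
It also fails if it takes over 64 s, if anything falls off the work surface, if the arm or the gripper's body presses on something with over 40 N, if the wrist force passes 120 N, or if a joint passes its speed limit or range.

## Working session

There is one attempt and no reset: what is moved stays moved. The work goes in short steps, Python scripts to look and compute and a tool call to move; the robot and the scene stay as the last step left them, time stands still between calls to the robot, and variables do not carry over. Pictures are saved under pics/ and viewed, at most 10 in all, crops included, and the job is handed in when it is done.

Besides the shell and the picture viewer there is one more tool, called after "Call:" by a JSON object that holds its "fn" and its "kwargs". drive_tool: Moves the arm, as the interface text tells. Its arguments: {"type":"object","properties":{"steps":{"type":"array","items":{"type":"array","items":{"type":"array","items":{"type":"number"}}}}},"required":["steps"]}

```bash
mkdir -p pics; python3 - <<'E'
from rig import ctrl
import cv2,numpy as np
for c in("scene","top"):
    im=ctrl.read_camera(c); cv2.imwrite(f"pics/{c}0.png",im[:,:,::-1])
    k=ctrl.calibration(c); print(c,k["fx"],k["cx"],k["cy"],np.round(k["world_from_camera"],3).tolist())
    for t in("press","wing_nut","upright_top","nut_top"):
        print(t,[(np.round(d["rect"]).tolist(),round(d["conf"],2)) for d in ctrl.search_frame(t,c)][:4])
s=ctrl.get_state();print(s)
E
```

```text
scene 471.1539581810385 319.29623612577024 242.47767315341733 [[0.62, 0.436, -0.652, 1.299], [0.785, -0.331, 0.524, -0.548], [0.012, -0.837, -0.548, 0.739], [0.0, 0.0, 0.0, 1.0]]
press [([322.0, 263.0, 86.0, 149.0], 0.88), ([197.0, 196.0, 84.0, 113.0], 0.8), ([388.0, 174.0, 22.0, 54.0], 0.72), ([325.0, 193.0, 70.0, 102.0], 0.64)]
wing_nut [([179.0, 338.0, 32.0, 29.0], 0.81), ([351.0, 290.0, 45.0, 25.0], 0.59), ([213.0, 212.0, 25.0, 20.0], 0.55), ([293.0, 168.0, 27.0, 16.0], 0.54)]
upright_top [([280.0, 154.0, 58.0, 92.0], 0.96), ([325.0, 190.0, 73.0, 108.0], 0.89), ([194.0, 199.0, 87.0, 108.0], 0.89), ([152.0, 302.0, 127.0, 170.0], 0.77)]
nut_top [([296.0, 167.0, 23.0, 18.0], 0.83), ([177.0, 334.0, 36.0, 30.0], 0.83), ([217.0, 209.0, 20.0, 24.0], 0.72), ([351.0, 291.0, 41.0, 25.0], 0.72)]
top 447.4647881898375 325.32257698041275 242.85269416535868 [[0.019, -0.991, 0.135, 0.463], [-1.0, -0.019, 0.007, -0.001], [-0.004, -0.135, -0.991, 1.179], [0.0, 0.0, 0.0, 1.0]]
press [([334.0, 286.0, 75.0, 63.0], 0.97), ([419.0, 158.0, 80.0, 66.0], 0.93), ([308.0, 120.0, 81.0, 81.0], 0.78), ([227.0
[... 487 characters left out ...]
47)]
{'time': 0.5, 'q': array([-75.74131081,  18.39324208,  -4.01715764,  83.1093816 ,
         1.29534235,  78.5411104 ,  -3.25878618]), 'qvel': array([ 0.01216032,  0.02572602, -0.02057288, -0.03277901, -0.14921219,
       -0.10425529, -0.01419454]), 'joint_torque': array([-1.68696620e-04, -4.90611792e+01, -4.02397597e-01, -3.12458861e+01,
       -6.38023275e-02,  3.47878318e-02,  4.73402054e-05]), 'ee_pos': array([0.15121629, 0.63216883, 0.24755565]), 'orientation': array([1.79998574e+02, 2.82063365e-03, 1.66552433e+02]), 'contact_force': array([0.0100672 , 1.13111959, 0.23831291]), 'moment': array([ 0.02506041,  0.0055824 , -0.00138068]), 'finger_force': 0.0, 'width': 0.0869930531027415}
```

View pics/scene0.png

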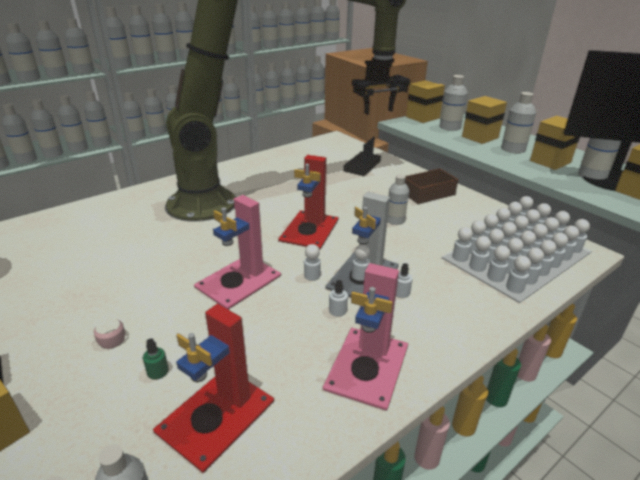

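View pics/top0.png

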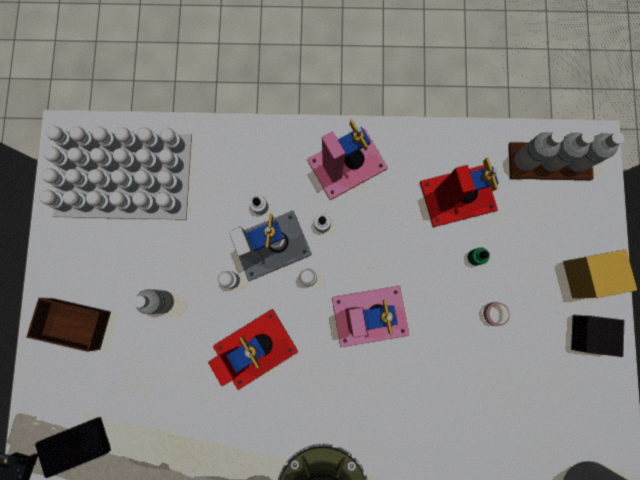

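The scene has five presses. In the top picture they are grey at (268,232), pink at (357,137) and (385,317), and red at (482,175) and (248,352). The description (grey base, aluminium upright, bottle in the nest) fits only the grey one, so I'll check it in a close crop.

```bash
cat > h.py <<'E'
from rig import ctrl
import cv2,numpy as np
def ray(c,uv,z):
    k=ctrl.calibration(c);T=np.array(k["world_from_camera"])
    d=T[:3,:3]@[(uv[0]-k["cx"])/k["fx"],(uv[1]-k["cy"])/k["fy"],1]
    return T[:3,3]+d*(z-T[2,3])/d[2]
def proj(c,p):
    k=ctrl.calibration(c);T=np.linalg.inv(k["world_from_camera"])
    q=T[:3,:3]@np.array(p)+T[:3,3]
    return np.array([k["fx"]*q[0]/q[2]+k["cx"],k["fy"]*q[1]/q[2]+k["cy"]])
def crop(c,x,y,w,h,s,name,pts=()):
    im=ctrl.read_camera(c)[:,:,::-1].copy()
    o=cv2.resize(im[y:y+h,x:x+w],None,fx=s,fy=s,interpolation=cv2.INTER_CUBIC)
    for p in pts:
        u=(proj(c,p)-[x,y]+.5)*s
        cv2.circle(o,tuple(int(v) for v in u),3,(255,0,255),-1)
    cv2.imwrite(name,o); return im
E
python3 - <<'E'
from h import *
a=crop("top",215,195,110,90,5,"pics/t1.png"); b=crop("scene",310,170,110,130,4,"pics/s1.png")
t=cv2.imread("pics/t1.png");s=cv2.imread("pics/s1.png")
o=np.zeros((520,990,3),np.uint8);o[:450,:550]=t;o[:,550:]=s
cv2.imwrite("pics/c1.png",cv2.resize(o,(800,420)))
E
```

```text
(no output)
```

View pics/c1.png

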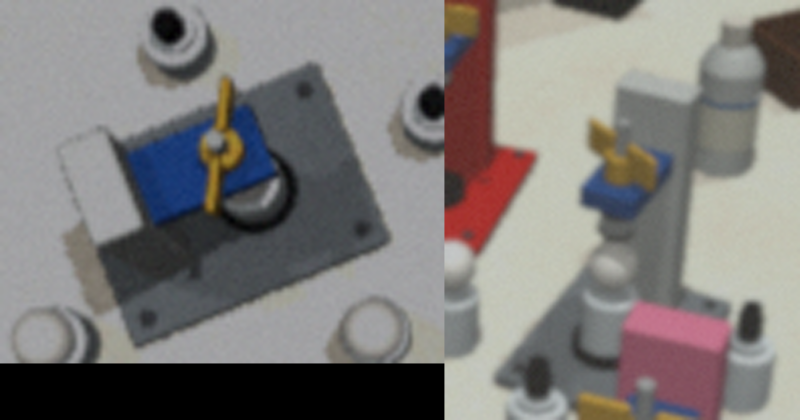

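Only the grey press has a bottle in its nest and an aluminium upright, so the choice is confirmed. In the top picture its wings end at about (270.9,214.3) and (267.2,247). Next I'll fit the press pose from the base corners and upright corners.

```bash
python3 - <<'E'
from h import *
from scipy.optimize import least_squares
P=[((315,65),(65,-70,12)),((388,242),(-65,-70,12)),((137,346),(-65,110,12)),((60,148),(30,82,215)),((105,127),(30,52,215)),((143,228),(-30,52,215)),((98,245),(-30,82,215)),((277,178),(-22,-23,168)),((247,106),(22,-23,168))]
px=lambda u:np.array(u)/4.04+[214.5,194.5]
def W(p,q):
    c,s=np.cos(p[2]),np.sin(p[2]);x,y,z=np.array(q)/1000
    return [p[0]+c*x-s*y,p[1]+s*x+c*y,z]
f=lambda p:np.concatenate([proj("top",W(p,q))-px(u) for u,q in P])
x0=ray("top",(270,235),.1);r=least_squares(f,[x0[0],x0[1],0.4])
p=r.x;print("pose",p,np.degrees(p[2]),"reach",np.hypot(*p[:2]),"\n",r.fun.reshape(-1,2).round(1))
n=W(p,(0,0,202));print("nut px",proj("top",n))
for u in((226,78),(211,210)):
    w=ray("top",px(u),.2)-n;print(w, np.hypot(*w[:2]), (np.degrees(np.arctan2(w[1],w[0])-p[2]))%360)
print("scene proj nut",proj("scene",n), "upright",proj("scene",W(p,(0,67,215))))
for t in("ball_bottle_a","pump_bottle_a","can_bottle"):
    for d in ctrl.search_frame(t,"top")[:4]:
        l,tt,w,h=d["rect"];print(t,round(d["conf"],2),ray("top",(l+w/2,tt+h/2),.08).round(3))
E
```

```text
pose [0.6219439  0.13199042 0.41027217] 23.506863515258846 reach 0.6357953170769717 
 [[ 0.9 -0.8]
 [ 1.2  0.3]
 [-0.6  0.8]
 [-1.6 -0.1]
 [ 0.1 -0.1]
 [ 0.6  0.1]
 [-1.2  1.1]
 [ 0.2 -0.8]
 [ 0.6 -0.5]]
nut px [268.50080084 230.35091774]
[ 0.03776408 -0.00269015 -0.002     ] 0.03785977281771337 332.4185092657693
[-0.03580886  0.00287047 -0.002     ] 0.03592372357994172 151.91006221047252
scene proj nut [365.48112852 211.5502193 ] upright [376.95337694 194.89629598]
ball_bottle_a 0.73 [0.528 0.046 0.08 ]
ball_bottle_a 0.72 [0.632 0.136 0.08 ]
ball_bottle_a 0.67 [0.517 0.242 0.08 ]
pump_bottle_a 0.84 [0.703 0.175 0.08 ]
pump_bottle_a 0.81 [0.662 0.015 0.08 ]
can_bottle 0.7 [0.463 0.424 0.08 ]
```

Call:
{"fn": "drive_tool", "kwargs": {"steps": [[[0, 0, 0, 0.01, -0.01, 0.02, 1], [0, 0, 0.01, 0.02, -0.02, 0.02, 1], [0, 0, 0.01, 0.025, -0.025, 0.01, 1], [0, 0, 0.01, 0.025, -0.025, 0, 1], [0, 0, 0.01, 0.025, -0.025, 0, 1]]]}}

```text
time: 1.25
ee_pos: [0.2572, 0.5264, 0.2983]
orientation: [179.9, 0.0, 168.9]
contact_force: [-0.1, -0.7, 1.0]
width: 0.055
finger_force: 0.0
```

Call:
{"fn": "drive_tool", "kwargs": {"steps": [[[0, 0, 0.01, 0.03, -0.03, 0, 1], [0, 0, 0.01, 0.03, -0.03, 0, 1], [0, 0, 0.01, 0.03, -0.03, 0, 1], [0, 0, 0.01, 0.03, -0.03, 0, 1], [0, 0, 0.01, 0.03, -0.03, 0, 1]]]}}

```text
time: 1.75
ee_pos: [0.4073, 0.3758, 0.2979]
orientation: [180.0, 0.0, 171.7]
contact_force: [0.7, 0.2, 0.4]
width: 0.0147
finger_force: 0.0
```

Call:
{"fn": "drive_tool", "kwargs": {"steps": [[[0, 0, 0.01, 0.03, -0.03, 0, 1], [0, 0, 0.01, 0.03, -0.03, 0, 1], [0, 0, 0.01, 0.03, -0.03, 0, 1], [0, 0, 0.01, 0.03, -0.03, 0, 1], [0, 0, 0.01, 0.03, -0.03, 0, 1]]]}}

```text
time: 2.25
ee_pos: [0.5573, 0.2259, 0.2979]
orientation: [180.0, 0.0, 174.6]
contact_force: [0.2, 0.1, -0.5]
width: 0.0002
finger_force: 0.0
```

Call:
{"fn": "drive_tool", "kwargs": {"steps": [[[0, 0, 0.01, 0.03, -0.024, 0, 1], [0, 0, 0.01, 0.031, -0.024, 0, 1], [0, 0, 0, 0.03, -0.023, 0, 1], [0, 0, 0, 0, 0, -0.02, 1], [0, 0, 0, 0, 0, -0.022, 1]]]}}

```text
time: 2.75
ee_pos: [0.6488, 0.1544, 0.2557]
orientation: [180.0, 0.1, 175.5]
contact_force: [-0.9, 0.9, 0.3]
width: 0.0004
finger_force: 0.0
```

```bash
python3 - <<'E'
from h import *
crop("top",215,195,110,90,5,"pics/t2.png",[(.6219,.132,.202)]);crop("scene",310,150,110,130,4,"pics/s2.png")
t=cv2.imread("pics/t2.png");s=cv2.imread("pics/s2.png")
o=np.zeros((520,990,3),np.uint8);o[:450,:550]=t;o[:,550:]=s
cv2.imwrite("pics/c2.png",cv2.resize(o,(800,420)));s=ctrl.get_state();print(s["ee_pos"],s["q"])
E
```

```text
[0.64566693 0.15571637 0.25193808] [-31.82974374  20.80370758  21.17185079  80.96927738  -7.46215522
  79.96628364  75.11514703]
```

View pics/c2.png

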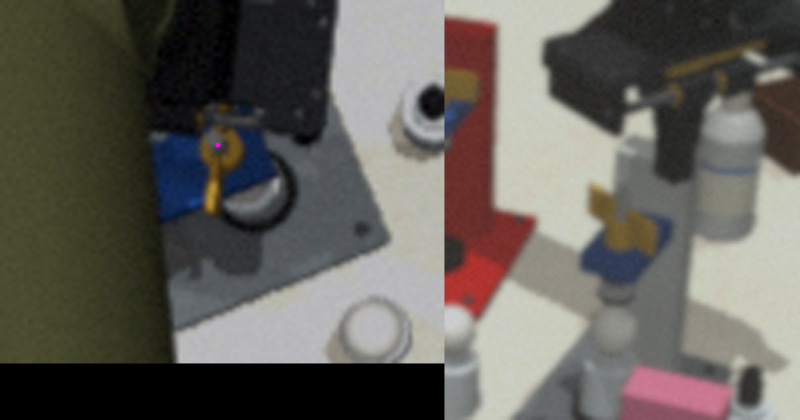

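Call:
{"fn": "drive_tool", "kwargs": {"steps": [[[0, 0, 0, 0.001, 0, -0.015, 1], [0, 0, 0, 0, 0, -0.015, 1], [0, 0, 0, 0, 0, -0.01, 1], [0, 0, 0, 0, 0, 0, 1], [0, 0, 0, 0, 0, 0, 1]]]}}

```text
time: 3.35
ee_pos: [0.6482, 0.1563, 0.2156]
orientation: [180.0, 0.0, 175.7]
contact_force: [0.3, 0.4, 0.7]
width: 0.0006
finger_force: 0.0
```

```bash
python3 - <<'E'
from h import *
for i in range(3):
    s=ctrl.get_state();print(s["ee_pos"].round(4),s["contact_force"].round(1));
    if i<2: ctrl.read_camera("top")
O=np.array([621.9,132.]);
def C(ph,p=18,r=25):
    a=np.radians(ph);u=np.array([np.cos(a),np.sin(a)]);return O+r*u+p*np.array([-u[1],u[0]])
prev=None
for k in range(0,26):
    ph=-4.3-7.5*k
    c=C(ph); print(round(ph,1),c.round(1),None if prev is None else (c-prev).round(1)); prev=c
E
```

```text
[0.6482 0.1563 0.2156] [0.3 0.4 0.7]
[0.6485 0.1563 0.2162] [ 1.3 -0.6  0.4]
[0.6487 0.1562 0.2164] [-0.2  0.7  0.6]
-4.3 [648.2 148.1] None
-11.8 [650.1 144.5] [ 1.9 -3.6]
-19.3 [651.4 140.7] [ 1.4 -3.8]
-26.8 [652.3 136.8] [ 0.9 -3.9]
-34.3 [652.7 132.8] [ 0.4 -4. ]
-41.8 [652.5 128.8] [-0.2 -4. ]
-49.3 [651.8 124.8] [-0.7 -4. ]
-56.8 [650.7 120.9] [-1.2 -3.8]
-64.3 [649.  117.3] [-1.7 -3.7]
-71.8 [646.8 113.9] [-2.2 -3.4]
-79.3 [644.2 110.8] [-2.6 -3.1]
-86.8 [641.3 108. ] [-3.  -2.7]
-94.3 [638.  105.7] [-3.3 -2.3]
-101.8 [634.4 103.8] [-3.6 -1.9]
-109.3 [630.6 102.5] [-3.8 -1.4]
-116.8 [626.7 101.6] [-3.9 -0.9]
-124.3 [622.7 101.2] [-4.  -0.4]
-131.8 [618.7 101.4] [-4.   0.2]
-139.3 [614.7 102.1] [-4.   0.7]
-146.8 [610.8 103.2] [-3.8  1.2]
-154.3 [607.2 104.9] [-3.7  1.7]
-161.8 [603.8 107.1] [-3.4  2.2]
-169.3 [600.7 109.7] [-3.1  2.6]
-176.8 [597.9 112.6] [-2.7  3. ]
-184.3 [595.6 115.9] [-2.3  3.3]
-191.8 [593.7 119.5] [-1.9  3.6]
```

Call:
{"fn": "drive_tool", "kwargs": {"steps": [[[0, 0, 0, 0, -0.004, 0, 1], [0, 0, 0, 0, -0.004, 0, 1], [0, 0, -0.13, 0.002, -0.0036, 0, 1], [0, 0, -0.13, 0.0013, -0.0038, 0, 1], [0, 0, -0.13, 0.0009, -0.0039, 0, 1]]]}}

```text
time: 3.95
ee_pos: [0.6529, 0.1371, 0.2161]
orientation: [179.9, 0.0, 153.1]
contact_force: [1.0, 1.8, -0.3]
width: 0.0002
finger_force: 0.9
```

Call:
{"fn": "drive_tool", "kwargs": {"steps": [[[0, 0, -0.13, 0.0004, -0.004, 0, 1], [0, 0, -0.13, -0.0002, -0.004, 0, 1], [0, 0, -0.13, -0.0007, -0.004, 0, 1], [0, 0, -0.13, -0.0012, -0.0038, 0, 1], [0, 0, -0.13, -0.0017, -0.0037, 0, 1]]]}}

```text
time: 4.45
ee_pos: [0.6499, 0.117, 0.2161]
orientation: [179.9, 0.0, 115.8]
contact_force: [1.6, -0.5, 0.5]
width: 0.0004
finger_force: 0.9
```

```bash
python3 - <<'E'
from h import *
crop("top",215,195,110,90,5,"pics/t3.png",[(.6219,.132,.202)]);crop("scene",330,180,80,80,6,"pics/s3.png")
t=cv2.imread("pics/t3.png");s=cv2.imread("pics/s3.png")
o=np.zeros((480,1030,3),np.uint8);o[:450,:550]=t;o[:,550:]=s
cv2.imwrite("pics/c3.png",cv2.resize(o,(800,373)));s=ctrl.get_state();print(s["ee_pos"],s["q"].round())
E
```

```text
[0.64935797 0.11657964 0.21607736] [-36.  22.  31.  85. -12.  76.  22.]
```

View pics/c3.png

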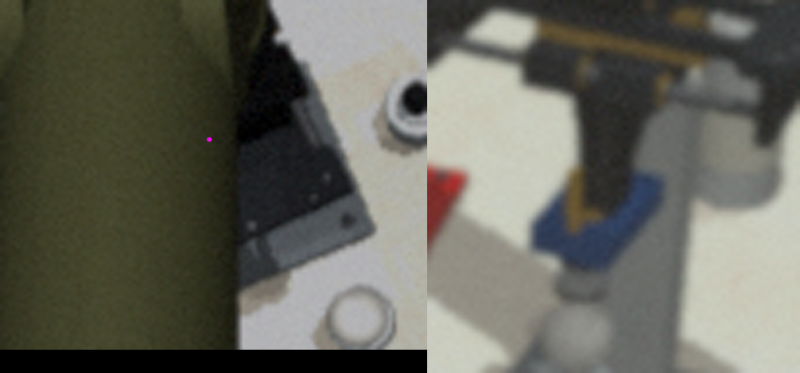

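The wing sits ahead of the finger at (577,205), and the nut is turning with about 2 N. I'll carry on with the stroke.

Call:
{"fn": "drive_tool", "kwargs": {"steps": [[[0, 0, -0.13, -0.0022, -0.0034, 0, 1], [0, 0, -0.13, -0.0026, -0.0031, 0, 1], [0, 0, -0.13, -0.003, -0.0027, 0, 1], [0, 0, -0.13, -0.0033, -0.0023, 0, 1], [0, 0, -0.13, -0.0036, -0.0019, 0, 1]]]}}

```text
time: 5.05
ee_pos: [0.6349, 0.1037, 0.216]
orientation: [179.9, -0.0, 78.8]
contact_force: [1.9, 0.9, -0.8]
width: 0.0001
finger_force: 0.9
```

Call:
{"fn": "drive_tool", "kwargs": {"steps": [[[0, 0, -0.13, -0.0038, -0.0014, 0, 1], [0, 0, -0.13, -0.0039, -0.0009, 0, 1], [0, 0, -0.13, -0.004, -0.0004, 0, 1], [0, 0, -0.13, -0.004, 0.0002, 0, 1], [0, 0, -0.13, -0.004, 0.0007, 0, 1]]]}}

```text
time: 5.55
ee_pos: [0.6153, 0.1019, 0.2161]
orientation: [179.9, -0.1, 41.5]
contact_force: [1.8, -0.3, -0.5]
width: 0.0004
finger_force: 0.8
```

Call:
{"fn": "drive_tool", "kwargs": {"steps": [[[0, 0, -0.13, -0.0038, 0.0012, 0, 1], [0, 0, -0.13, -0.0037, 0.0017, 0, 1], [0, 0, -0.13, -0.0034, 0.0022, 0, 1], [0, 0, -0.13, -0.0031, 0.0026, 0, 1], [0, 0, -0.13, -0.0027, 0.003, 0, 1]]]}}

```text
time: 6.05
ee_pos: [0.5985, 0.1119, 0.2161]
orientation: [179.9, -0.1, 4.3]
contact_force: [1.6, -1.4, 0.4]
width: 0.0004
finger_force: 0.8
```

Call:
{"fn": "drive_tool", "kwargs": {"steps": [[[0, 0, -0.13, -0.0023, 0.0033, 0, 1], [0, 0, 0, 0, -0.006, 0, 1], [0, 0, 0, 0, 0, 0.014, 1], [0, 0, 0.15, 0, 0, 0.014, 1], [0, 0, 0.15, 0, 0, 0.014, 1]]]}}

```text
time: 6.55
ee_pos: [0.5958, 0.1097, 0.2591]
orientation: [180.0, -0.0, 14.7]
contact_force: [0.6, 0.1, 0.3]
width: 0.0005
finger_force: 0.0
```

Call:
{"fn": "drive_tool", "kwargs": {"steps": [[[0, 0, 0.15, 0, 0, 0, 1], [0, 0, 0.15, 0.01, 0.01, 0, 1], [0, 0, 0.15, 0.01, 0.01, 0, 1], [0, 0, 0.15, 0.01, 0.01, 0, 1], [0, 0, 0.15, 0.01, 0.01, 0, 1]]]}}

```text
time: 7.05
ee_pos: [0.6363, 0.1501, 0.2589]
orientation: [180.0, -0.1, 57.7]
contact_force: [0.6, -0.2, -0.0]
width: 0.0004
finger_force: 0.0
```

Call:
{"fn": "drive_tool", "kwargs": {"steps": [[[0, 0, 0.15, 0.01, 0.005, 0, 1], [0, 0, 0.15, 0.003, 0.001, 0, 1], [0, 0, 0.15, 0, 0, 0, 1], [0, 0, 0.15, 0, 0, 0, 1], [0, 0, 0.15, 0, 0, 0, 1]]]}}

```text
time: 7.55
ee_pos: [0.649, 0.1556, 0.2588]
orientation: [179.9, 0.0, 100.6]
contact_force: [0.4, -0.3, -0.6]
width: 0.0007
finger_force: 0.0
```

Call:
{"fn": "drive_tool", "kwargs": {"steps": [[[0, 0, 0.15, 0, 0, 0, 1], [0, 0, 0.15, 0, 0, 0, 1], [0, 0, 0.15, 0, 0, 0, 1], [0, 0, 0.15, 0, 0, 0, 1], [0, 0, 0.15, 0, 0, 0, 1]]]}}

```text
time: 8.05
ee_pos: [0.649, 0.1556, 0.259]
orientation: [179.9, 0.0, 143.6]
contact_force: [0.4, 0.1, 0.2]
width: 0.0006
finger_force: 0.0
```

```bash
python3 - <<'E'
from h import *
s=ctrl.get_state();print(s["ee_pos"],s["q"].round(),s["orientation"].round(1))
crop("top",215,195,110,90,5,"pics/t4.png",[(.6219,.132,.202)]);crop("scene",330,180,80,80,6,"pics/s4.png")
t=cv2.imread("pics/t4.png");s=cv2.imread("pics/s4.png")
o=np.zeros((480,1030,3),np.uint8);o[:450,:550]=t;o[:,550:]=s
cv2.imwrite("pics/c4.png",cv2.resize(o,(800,373)))
E
```

```text
[0.64899408 0.15555118 0.25899163] [-36.  21.  27.  80. -10.  80.  45.] [179.9   0.  143.6]
```

View pics/c4.png

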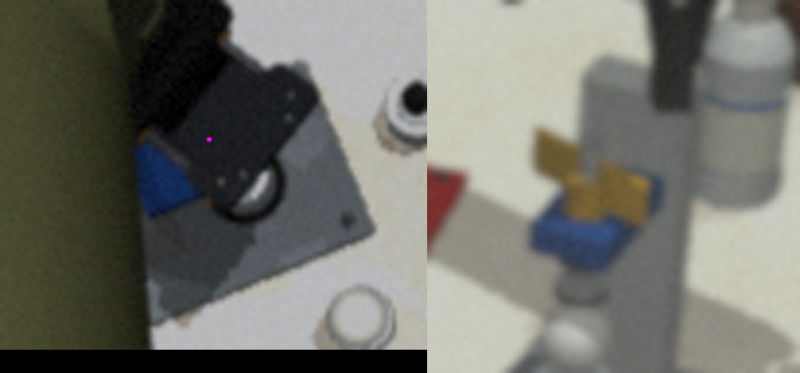

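The scene crop shows the wings turned about half a turn, to (540,145) and (640,190), and still. The finger is clear. Second stroke.

Call:
{"fn": "drive_tool", "kwargs": {"steps": [[[0, 0, 0.14, -0.0005, 0, 0, 1], [0, 0, 0.14, 0, 0, 0, 1], [0, 0, 0.14, 0, 0, -0.015, 1], [0, 0, 0.14, 0, 0, -0.015, 1], [0, 0, 0, 0, 0, -0.013, 1]]]}}

```text
time: 8.65
ee_pos: [0.6483, 0.1558, 0.2146]
orientation: [180.0, 0.0, 175.1]
contact_force: [-0.4, -0.8, -0.1]
width: 0.0005
finger_force: 0.0
```

Call:
{"fn": "drive_tool", "kwargs": {"steps": [[[0, 0, 0, 0, -0.0037, 0, 1], [0, 0, 0, 0, -0.0038, 0, 1], [0, 0, -0.13, 0.002, -0.0036, 0, 1], [0, 0, -0.13, 0.0013, -0.0038, 0, 1], [0, 0, -0.13, 0.0009, -0.0039, 0, 1]]]}}

```text
time: 9.15
ee_pos: [0.6531, 0.1379, 0.2158]
orientation: [179.9, 0.1, 152.4]
contact_force: [1.0, 1.7, -2.7]
width: 0.0002
finger_force: 0.9
```

Call:
{"fn": "drive_tool", "kwargs": {"steps": [[[0, 0, -0.13, 0.0004, -0.004, 0, 1], [0, 0, -0.13, -0.0002, -0.004, 0, 1], [0, 0, -0.13, -0.0007, -0.004, 0, 1], [0, 0, -0.13, -0.0012, -0.0038, 0, 1], [0, 0, -0.13, -0.0017, -0.0037, 0, 1]]]}}

```text
time: 9.65
ee_pos: [0.6503, 0.1176, 0.2161]
orientation: [179.8, 0.1, 115.1]
contact_force: [1.7, -0.0, -0.0]
width: 0.0004
finger_force: 0.9
```

Call:
{"fn": "drive_tool", "kwargs": {"steps": [[[0, 0, -0.13, -0.0022, -0.0034, 0, 1], [0, 0, -0.13, -0.0026, -0.0031, 0, 1], [0, 0, -0.13, -0.003, -0.0027, 0, 1], [0, 0, -0.13, -0.0033, -0.0023, 0, 1], [0, 0, -0.13, -0.0036, -0.0019, 0, 1]]]}}

```text
time: 10.15
ee_pos: [0.6355, 0.1033, 0.2161]
orientation: [179.8, -0.0, 77.8]
contact_force: [1.8, -0.6, -0.9]
width: 0.0007
finger_force: 0.9
```

Call:
{"fn": "drive_tool", "kwargs": {"steps": [[[0, 0, -0.13, -0.0038, -0.0014, 0, 1], [0, 0, -0.13, -0.0039, -0.0009, 0, 1], [0, 0, -0.13, -0.004, -0.0004, 0, 1], [0, 0, -0.13, -0.004, 0.0002, 0, 1], [0, 0, -0.13, -0.004, 0.0007, 0, 1]]]}}

```text
time: 10.65
ee_pos: [0.6155, 0.1014, 0.2161]
orientation: [179.9, -0.1, 40.6]
contact_force: [0.9, -1.3, -0.6]
width: 0.0004
finger_force: 0.9
```

Call:
{"fn": "drive_tool", "kwargs": {"steps": [[[0, 0, -0.13, -0.0038, 0.0012, 0, 1], [0, 0, -0.13, -0.0037, 0.0017, 0, 1], [0, 0, -0.13, -0.0034, 0.0022, 0, 1], [0, 0, -0.13, -0.0031, 0.0026, 0, 1], [0, 0, -0.13, -0.0027, 0.003, 0, 1]]]}}

```text
time: 11.15
ee_pos: [0.5988, 0.1121, 0.216]
orientation: [180.0, -0.2, 3.3]
contact_force: [1.0, -1.8, -0.3]
width: 0.0006
finger_force: 0.8
```

Call:
{"fn": "drive_tool", "kwargs": {"steps": [[[0, 0, -0.13, -0.0023, 0.0033, 0, 1], [0, 0, 0, 0, -0.006, 0, 1], [0, 0, 0, 0, 0, 0.014, 1], [0, 0, 0.15, 0, 0, 0.014, 1], [0, 0, 0.15, 0, 0, 0.014, 1]]]}}

```text
time: 11.65
ee_pos: [0.596, 0.1101, 0.2586]
orientation: [-180.0, -0.1, 14.0]
contact_force: [-0.4, -0.2, 0.5]
width: 0.0004
finger_force: 0.0
```

Call:
{"fn": "drive_tool", "kwargs": {"steps": [[[0, 0, 0.15, 0, 0, 0, 1], [0, 0, 0.15, 0.01, 0.01, 0, 1], [0, 0, 0.15, 0.01, 0.01, 0, 1], [0, 0, 0.15, 0.01, 0.01, 0, 1], [0, 0, 0.15, 0.01, 0.01, 0, 1]]]}}

```text
time: 12.15
ee_pos: [0.6365, 0.1506, 0.2584]
orientation: [179.9, -0.1, 57.0]
contact_force: [0.2, 0.2, 0.4]
width: 0.0003
finger_force: 0.0
```

Call:
{"fn": "drive_tool", "kwargs": {"steps": [[[0, 0, 0.15, 0.01, 0.005, 0, 1], [0, 0, 0.15, 0.0025, 0.001, 0, 1], [0, 0, 0.15, 0, 0, 0, 1], [0, 0, 0.15, 0, 0, 0, 1], [0, 0, 0.15, 0, 0, 0, 1]]]}}

```text
time: 12.65
ee_pos: [0.6487, 0.156, 0.2584]
orientation: [179.9, -0.0, 99.9]
contact_force: [-0.8, 0.7, 0.1]
width: 0.0003
finger_force: 0.0
```

Call:
{"fn": "drive_tool", "kwargs": {"steps": [[[0, 0, 0.15, 0, 0, 0, 1], [0, 0, 0.15, 0, 0, 0, 1], [0, 0, 0.15, 0, 0, 0, 1], [0, 0, 0.15, 0, 0, 0, 1], [0, 0, 0.15, 0, 0, 0, 1]]]}}

```text
time: 13.15
ee_pos: [0.6486, 0.156, 0.2584]
orientation: [179.9, 0.1, 142.9]
contact_force: [0.5, 0.3, 0.1]
width: 0.0003
finger_force: 0.0
```

```bash
python3 - <<'E'
from h import *
s=ctrl.get_state();print(s["ee_pos"],s["q"].round(),s["orientation"].round(1))
b=crop("scene",335,185,60,75,8,"pics/s5.png")
a=cv2.imread("pics/scene0.png")[185:260,335:395]
a=cv2.resize(a,None,fx=8,fy=8,interpolation=cv2.INTER_CUBIC)
o=np.hstack([a,cv2.imread("pics/s5.png")]);cv2.imwrite("pics/c5.png",cv2.resize(o,(800,500)))
E
```

```text
[0.6486139  0.15598375 0.25843957] [-37.  21.  28.  81. -10.  80.  44.] [1.799e+02 1.000e-01 1.429e+02]
```

View pics/c5.png

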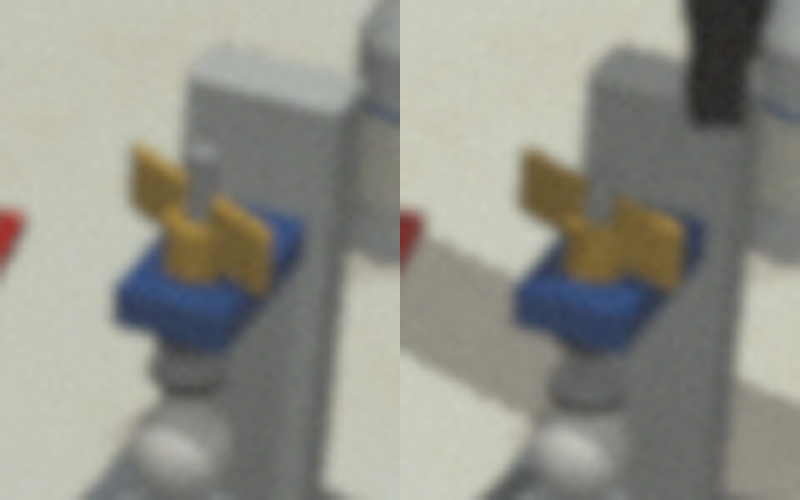

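```bash
python3 - <<'E'
from h import *
for n,a,b in(("before",(356,207.2),(374.75,220.25)),("now",(353.75,207.5),(377,220.25))):
    d=ray("scene",b,.202)-ray("scene",a,.202);print(n,np.hypot(*d[:2]),np.degrees(np.arctan2(d[1],d[0])))
E
```

```text
before 0.07087220555185601 -5.610019146351285
now 0.07574115998158971 1.761913139375579
```

Call:
{"fn": "drive_tool", "kwargs": {"steps": [[[0, 0, 0.14, 0, 0, 0, 1], [0, 0, 0.14, 0, 0, 0, 1], [0, 0, 0.14, 0, 0, -0.014, 1], [0, 0, 0.14, 0, 0, -0.015, 1], [0, 0, 0, 0, 0, -0.013, 1]]]}}

```text
time: 13.7
ee_pos: [0.6485, 0.1561, 0.2152]
orientation: [180.0, 0.1, 174.5]
contact_force: [-0.1, 0.9, 0.5]
width: 0.0002
finger_force: 0.0
```

Call:
{"fn": "drive_tool", "kwargs": {"steps": [[[0, 0, 0, 0, -0.0037, 0, 1], [0, 0, 0, 0, -0.0038, 0, 1], [0, 0, -0.13, 0.002, -0.0036, 0, 1], [0, 0, -0.13, 0.0013, -0.0038, 0, 1], [0, 0, -0.13, 0.0009, -0.0039, 0, 1]]]}}

```text
time: 14.2
ee_pos: [0.6531, 0.1384, 0.2159]
orientation: [179.8, 0.1, 151.8]
contact_force: [0.6, 1.7, -1.1]
width: 0.0007
finger_force: 0.9
```

Call:
{"fn": "drive_tool", "kwargs": {"steps": [[[0, 0, -0.13, 0.0004, -0.004, 0, 1], [0, 0, -0.13, -0.0002, -0.004, 0, 1], [0, 0, -0.13, -0.0007, -0.004, 0, 1], [0, 0, -0.13, -0.0012, -0.0038, 0, 1], [0, 0, -0.13, -0.0017, -0.0037, 0, 1]]]}}

```text
time: 14.7
ee_pos: [0.6503, 0.118, 0.2163]
orientation: [179.8, 0.1, 114.5]
contact_force: [1.6, -0.1, -1.3]
width: 0.0007
finger_force: 1.0
```

Call:
{"fn": "drive_tool", "kwargs": {"steps": [[[0, 0, -0.13, -0.0022, -0.0034, 0, 1], [0, 0, -0.13, -0.0026, -0.0031, 0, 1], [0, 0, -0.13, -0.003, -0.0027, 0, 1], [0, 0, -0.13, -0.0033, -0.0023, 0, 1], [0, 0, -0.13, -0.0036, -0.0019, 0, 1]]]}}

```text
time: 15.2
ee_pos: [0.6355, 0.1036, 0.2163]
orientation: [179.8, -0.0, 77.3]
contact_force: [2.1, -1.6, -0.9]
width: 0.0005
finger_force: 0.9
```

Call:
{"fn": "drive_tool", "kwargs": {"steps": [[[0, 0, -0.13, -0.0038, -0.0014, 0, 1], [0, 0, -0.13, -0.0039, -0.0009, 0, 1], [0, 0, -0.13, -0.004, -0.0004, 0, 1], [0, 0, 0, 0, 0, 0, 1], [0, 0, 0, 0, 0, 0, 1]]]}}

```text
time: 15.7
ee_pos: [0.6232, 0.1016, 0.2158]
orientation: [179.9, -0.1, 55.5]
contact_force: [1.4, -1.6, 1.3]
width: 0.0002
finger_force: 0.9
```

Call:
{"fn": "drive_tool", "kwargs": {"steps": [[[0, 0, -0.13, -0.004, 0.0002, 0, 1], [0, 0, -0.13, -0.004, 0.0007, 0, 1], [0, 0, -0.13, -0.0038, 0.0012, 0, 1], [0, 0, -0.065, -0.0019, 0.0008, 0, 1], [0, 0, -0.065, -0.0018, 0.0009, 0, 1]]]}}

```text
time: 16.2
ee_pos: [0.6078, 0.106, 0.2155]
orientation: [180.0, -0.1, 25.6]
contact_force: [1.1, -0.4, 0.2]
width: 0.0007
finger_force: 0.8
```

Call:
{"fn": "drive_tool", "kwargs": {"steps": [[[0, 0, -0.032, -0.0009, 0.0005, 0, 1], [0, 0, -0.033, -0.0009, 0.0005, 0, 1], [0, 0, -0.032, -0.0008, 0.0006, 0, 1], [0, 0, -0.033, -0.0008, 0.0006, 0, 1], [0, 0, -0.032, -0.0008, 0.0006, 0, 1]]]}}

```text
time: 16.7
ee_pos: [0.6039, 0.1083, 0.2155]
orientation: [179.9, -0.1, 16.3]
contact_force: [3.4, -3.4, 0.6]
width: 0.0003
finger_force: 1.9
```

Call:
{"fn": "drive_tool", "kwargs": {"steps": [[[0, 0, -0.02, -0.0004, 0.0004, 0, 1], [0, 0, -0.02, -0.0004, 0.0004, 0, 1], [0, 0, 0, 0, 0, 0, 1], [0, 0, 0, 0, 0, 0, 1], [0, 0, 0, 0, 0, 0, 1]]]}}

```text
time: 17.2
ee_pos: [0.6035, 0.1079, 0.2154]
orientation: [179.8, -0.2, 14.0]
contact_force: [5.0, -4.2, 0.3]
width: 0.0003
finger_force: 2.6
```

Call:
{"fn": "drive_tool", "kwargs": {"steps": [[[0, 0, 0, -0.0002, 0.0008, 0, 1], [0, 0, 0, 0, 0.0008, 0, 1], [0, 0, 0, 0, 0, 0, 1], [0, 0, 0, 0, 0, 0, 1], [0, 0, 0, 0, 0, 0, 1]]]}}

```text
time: 17.7
ee_pos: [0.6035, 0.1081, 0.2155]
orientation: [179.7, -0.2, 14.0]
contact_force: [4.7, -7.6, -0.2]
width: 0.0003
finger_force: 3.7
```

Call:
{"fn": "drive_tool", "kwargs": {"steps": [[[0, 0, 0, 0.001, -0.004, 0, 1], [0, 0, 0, 0.001, -0.004, 0, 1], [0, 0, 0, 0, 0, 0.02, 1], [0, 0, 0, 0, 0, 0.02, 1], [0, 0, 0, 0, 0, 0.03, 1]]]}}

```text
time: 18.2
ee_pos: [0.6023, 0.1041, 0.2838]
orientation: [-179.9, 0.2, 14.1]
contact_force: [0.4, -0.6, -0.3]
width: 0.0004
finger_force: 0.0
```

Call:
{"fn": "drive_tool", "kwargs": {"steps": [[[0, 0, 0, -0.01, -0.03, 0.01, 1], [0, 0, 0, -0.01, -0.04, 0, 1], [0, 0, 0, -0.01, -0.04, 0, 1], [0, 0, 0, -0.01, -0.04, 0, 1], [0, 0, 0, -0.01, -0.04, 0, 1]]]}}

```text
time: 18.7
ee_pos: [0.5528, -0.0873, 0.2945]
orientation: [-179.9, 0.0, 14.1]
contact_force: [1.2, -1.1, 0.0]
width: 0.0005
finger_force: 0.0
```

Call:
{"fn": "drive_tool", "kwargs": {"steps": [[[0, 0, 0, -0.01, -0.03, 0, 1], [0, 0, 0, -0.01, -0.02, 0, 1], [0, 0, 0, 0, 0, 0, 1], [0, 0, 0, 0, 0, 0, 1], [0, 0, 0, 0, 0, 0, 1]]]}}

```text
time: 19.2
ee_pos: [0.5344, -0.1342, 0.2944]
orientation: [-180.0, 0.0, 14.2]
contact_force: [0.9, 0.3, -0.2]
width: 0.0004
finger_force: 0.0
```

```bash
python3 - <<'E'
from h import *
s=ctrl.get_state();print(s["ee_pos"],s["time"])
crop("top",215,195,110,90,5,"pics/t6.png",[]);crop("scene",335,185,60,75,7,"pics/s6.png")
t=cv2.imread("pics/t6.png");s=cv2.imread("pics/s6.png")
o=np.zeros((525,970,3),np.uint8);o[:450,:550]=t;o[:,550:]=s
cv2.imwrite("pics/c6.png",cv2.resize(o,(800,433)))
E
```

```text
[ 0.53443933 -0.13423062  0.29437262] 19.2
```

View pics/c6.png

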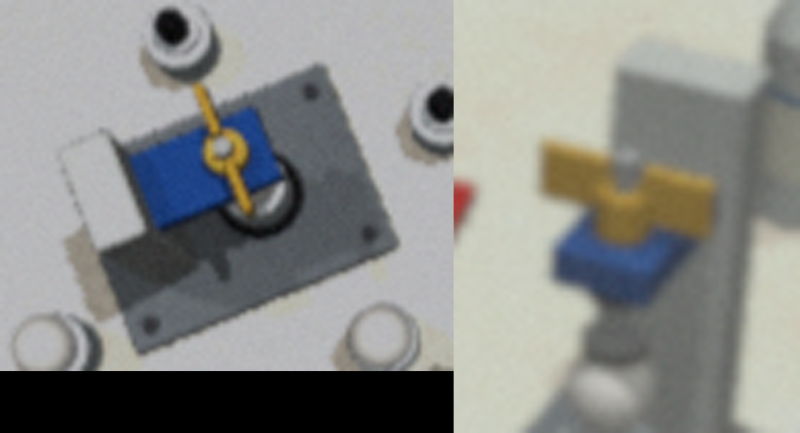

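The wings now run along the press's x axis, from (203,88) to (248,210) in the crop, parallel to the upright's face. The spindle is low, the pad is on the cap, the bottles haven't moved and the arm is clear.

```bash
python3 -c "
from rig import ctrl
print(ctrl.sign_off())"
```

```text
the job is handed in; nothing more can be done
None
```

The wing nut on the grey press is at its stop with the pad down on the ball cap. It took three clockwise strokes; no bottle was seen to move, the arm is clear, and the job was handed in at about 19 s.

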